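# Reset the sliding divider of a stock tray

## Robot

A 6-joint arm with a two-finger parallel gripper is mounted at the origin on the work surface. World frame = base frame: x ahead of the robot, y to its left, z up, the work surface at z = 0. Lengths are in m, angles in rad, forces in N, time in s.
With the tool pointing down it reaches from about 0.35 to 0.975 m from the base axis. Payload 4.9 kg.
Tool frame: the origin (TCP) lies at the very end of the fingers, on their centre line; the grasp point (between the pads) lies 19 mm behind it; z points along the fingers, y is the line along which they close (so a half turn about z gives the same grasp; the last joint's range is limited). The gripper opens to 85 mm and grips with 20 to 120 N. Pads are 22 mm wide; open, the fingers measure 114 mm over their backs; the gripper's body (76 mm by 85 mm) begins 54 mm behind the grasp point. The pads swing forward as they close: fully open they stand 13 mm farther back than shut.
Start: joints at [-1.362, 0.053, 1.613, -0, 1.476, -0.119], TCP at [0.201, -0.592, 0.231] pointing down, gripper open.
Joint ranges: [-3.01, 3.01], [-1.01, 2.22], [0.06, 2.58], [-1.02, 4.17], [0.09, 2.62], [-3.14, 3.14]. Speed limits (rad/s): [2.57, 2.57, 3.14, 3.14, 3.14, 3.14].

## Interface

Orientations are given as a unit quaternion [w, x, y, z].
In Python, from plant import state, optics, ticket, nets gives the robot as it stands. The module is installed in compiled form; this text tells all that it offers.
- The arm moves only by the shell command python3 -m inch 'ROWS' [OPENING]. ROWS is JSON, a list of rows, each an object of numbers: "dx", "dy", "dz": the shift along the tool's x, y, z as a fraction of full scale; "rx", "ry", "rz": the turn, a rotation vector about the tool's x, y, z as a fraction of full scale. In form: [{"dx": .., "dy": .., "dz": .., "rx": .., "ry": .., "rz": ..}, ...]. A call has 1 to 5 rows; each row is the pose to reach, as a shift and turn from the pose commanded when the call began, along the tool's axes at that moment; what a row does not reach only later rows make up. Full scale, the value 1, is 0.8 m for a shift and 1.5 rad for a turn. A row lasts 1/10 s, in which the tool goes at most 50 mm and 8.59 degrees, less where a joint would pass 70% of its speed; a pose out of reach is approached as far as the arm can. A call with a number of a shift or a turn outside -1 to 1 is refused whole. A call with a gripper value outside its range is refused whole. OPENING is the opening, from -1 (shut) to 1 (fully open), set as the call begins (- or left out, the last holds). The fingers move at their own pace and stop on an object; the grip force is fixed at half the most. Time passes only in rows, so rows that repeat a pose let the fingers close. It gives the time, the measured TCP pose, the force, the opening and the grip force at its end, in the units of the state.
- state(): the state, without advancing time (a new reading comes with each control period).
- optics.grab_frame(name): name is "scene" or "top"; returns the picture (400x640x3 uint8, red, green, blue); there is no depth.
- optics.camera_info(name): a dict with "fx", "fy", "cx", "cy" (pixels), "R" (3x3) and "t" (3): a world point X has camera coordinates R X + t. Camera axes: x right, y down, z forward; pixel columns grow to the right and rows downward; lengths in m; the calibration is good to about 2 mm. A picture is of the moment at which its call begins. camera_info takes no time and is no camera call.
- ticket.job_done(): hands the job in; it is judged then, once.
Trained networks look in the newest picture that a camera, given by its name, has taken for a name from the list of things; names that differ only in an ending like _2 or _b are one class to them, and where a whole thing is asked for, a point or a joint stands for the part that bears it (a point fixed in the world has none). Each returns a list of dicts, best first, with "confidence" (0 to 1); they miss things now and then, are a little off and sometimes report something else, mostly with a low value. They report only what shows in the picture. A call takes as long as a camera call.
- nets.boxes_of(camera, name): "bbox" ([centre column, centre row, width, height] in pixels, round what is visible of it).
- nets.outline_of(camera, name): "pixels" (400x640 bool, what is visible of it) and "bbox" ([centre column, centre row, width, height] in pixels, round what is visible of it).
The state is a dict: "time": time; "joint_pos": joint angles; "joint_vel": joint speeds; "joint_efforts": joint torques, N m; "tool_pos": TCP position; "tool_rot": TCP orientation; "contact_force": force on the tool from outside, world axes, zero at the start; "ft_torque": the same for the moment, N m; "gripper_width": opening from 0.0 (shut) to 1.0 (fully open); "grasp_force": force on a finger pad.
Only numpy, scipy, OpenCV 4.12 (cv2) and the standard library are available. Lean on these libraries where they do the work, as an engineer would, in place of code of your own. Each camera call takes 0.05 s, during which the arm holds its last target. There are 200 camera calls.

## Task

Move the tray's sliding divider to the notch marked by the upright steel tab: squeeze its spring lever against the post, slide the divider along the rail, and let go so that the tooth drops fully home in that notch, feeling for it gently because the tab is only roughly in line with it. Never force the tooth against the rail or the notch edges, and leave the cartons and the other things on the bench where they are.

Things in the scene. Friction and masses are not known exactly. Their poses are not given: they have to be found in the camera images.
- tray: Fixed steel stock tray on the bench, 275 (x) x 460 (y), holding three cartons. A rail runs along its front (robot-side) edge. Origin on the bench under the middle of the rail; tray y is the rail's direction (towards the robot's left), x points across the tray away from the robot, z up. Tray lips and rail ends are up to 48 high.
- strip: Notched top of the rail: flat steel 40 wide, 40 above the bench, cut by five notches 9 long along y, 10 deep, at unequal spacings of 45 to 60. Origin and axes as the tray. Where each notch lies is not given more closely than by the tab or rivet in front of it. The edges are easily spoilt: they bear no more than 25 N from the tooth.
- tooth_mark (a point): Point on the sliding divider on the rail's centre line, 50 above the bench, above the middle of the 5 wide tooth when the lever is released (level with the pointer fin on the front cheek). Axes as the tray. The carriage straddles the rail: 56 wide, from 8 on the -y side of this point to 80 on the +y side, 58 high. Its panel, at y +12, 4 thick, 74 high, reaches 198 across the tray.
- carriage (a joint): Slide of the divider along the rail (m): 0 about its starting notch, grows along tray +y, ends at -0.14 and 0.14. About 2 N of friction with the tooth lifted, about 4 to 7 N with the tooth dragging on the rail's top.
- post_face (a point): Middle of the outer (+y) face of the divider's fixed black hand post, 112 above the bench, 68 along +y from tooth_mark. Axes as the tray. The post is 36 (x) x 18 (y), its top 130 above the bench; nothing on the divider beside it is higher than 58. Pushing this face towards -y slides the divider without squeezing the lever.
- grip_bar (a point): Middle of the release lever's grip bar, on the -y side of the post: a level steel bar 14 thick, 40 long along tray x, 112 above the bench. Outside to outside, bar and post measure 55 released with the tooth in a notch, 45 with the tooth resting on the rail's top, 38 squeezed home (the bar stops 6 short of the post). Only the bar moves, towards +y; the post stays.
- lever (a joint): Release lever on the divider (rad): 0 released, tooth 6 deep in a notch; about 0.15 tooth resting on the rail's top; 0.25 squeezed home, tooth about 4 clear. Pivot 66 below the bar. Its spring takes about 5 N at the bar to start and 7 N to squeeze home. Over a notch (2 of play each side) the tooth drops in by itself and stops the divider both ways.
- tab: Upright steel tab 18 wide, 75 high, fixed to the tray's front flange before the rail; marks the notch wanted. The other notches to choose from have low round rivet heads; the starting notch has none. Origin at its foot's centre, axes as the tray. Hand-set: the middle of its notch lies within 12 of this origin along tray y, either side.
- carton_a: Bystander: sealed white carton 60 x 44 x 70 high, standing in the tray near its right end; origin under its centre.
- carton_b: Bystander: sealed white carton 55 x 44 x 55 high, in the tray behind carton_a; origin under its centre.
- carton_c: Bystander: sealed white carton 90 x 44 x 62 high, in the tray near its left end; origin under its centre.
- stock_box: Bystander: open white box of steel sleeves, 160 x 90 x 80 high, on the bench left of the tray; origin under its centre.
- spray_can: Bystander: grey can, 56 across, 160 high, standing on the bench right of the tray; origin under its centre.
- filter: Bystander: black filter ring, 76 across, 50 high, lying flat on the bench right of the tray; origin under its centre.
- driver: Bystander: screwdriver lying on the bench right of the tray; origin under it, handle towards its -x.

How it is judged:
On the way, in this order (a step that is already met when the one before it is completed fails the run):
1. the lever is squeezed by the fingers until its tooth is clear of the rail, the divider still at its starting notch (value of joint lever above 0.17 rad and contact force between the fingers and lever above 1 N and distance of tooth_mark from where it was at the start of the episode below 0.02 m), for 0.1 s.
2. the divider is slid to within 20 mm of the tab (y of tooth_mark in the frame of tab between -0.02 and 0.02 m), for 0.1 s.
At the end, for the whole second after the job is handed in: The divider stands at the notch marked by the tab (tooth_mark within 18 mm of the tab along the rail), its lever is released with the tooth home in the notch (joint below 0.04 rad) and at rest (y of tooth_mark in the frame of tab between -0.018 and 0.018 m and value of joint lever below 0.04 rad and velocity of joint lever between -0.05 and 0.05 rad/s); the robot touches nothing.
It fails at once if the tooth is pressed against the rail or a notch edge with more than 25 N (contact force between lever and strip above 25 N).
It fails at once if a carton or another bystander is moved more than 20 mm (distance of any of carton_a, carton_b, carton_c, stock_box, spray_can, filter, driver from where it was at the start of the episode above 0.02 m).
It also fails if it takes over 42 s, if anything falls off the work surface, if the arm or the gripper's body presses on something with over 40 N, if the wrist force passes 120 N, or if a joint passes its speed limit or range.

## Working session

There is one attempt and no reset: what is moved stays moved. The work goes in short steps, Python scripts to look and compute and a shell command to move; the robot and the scene stay as the last step left them, time stands still between calls to the robot, and variables do not carry over. Pictures are saved under pics/ and viewed, at most 10 in all, crops included, and the job is handed in when it is done.

```bash
mkdir -p pics; python3 - <<'E'
from plant import state, optics, nets
import cv2,numpy as np
s=state(); print({k:np.round(v,3) for k,v in s.items()})
for c in("scene","top"):
    f=optics.grab_frame(c); cv2.imwrite(f"pics/{c}0.png",f[:,:,::-1])
    i=optics.camera_info(c); print(c,{k:np.round(v,4).tolist() for k,v in i.items()})
    for n in("tab","post_face","grip_bar","tray","strip"):
        print(n,[(np.round(b["bbox"],1).tolist(),round(b["confidence"],2)) for b in nets.boxes_of(c,n)][:3])
E
```

```text
{'time': np.float64(0.0), 'joint_pos': array([-1.362,  0.053,  1.614,  0.   ,  1.476, -0.119]), 'joint_vel': array([-0.001,  0.001,  0.001, -0.   ,  0.001,  0.   ]), 'joint_efforts': array([ 0.0000e+00, -3.9368e+01, -3.7017e+01, -0.0000e+00,  7.0000e-03,
       -0.0000e+00]), 'tool_pos': array([ 0.201, -0.591,  0.23 ]), 'tool_rot': array([-0.001,  0.987,  0.163, -0.   ]), 'contact_force': array([-0.349, -1.398,  0.064]), 'ft_torque': array([ 0.045, -0.003,  0.007]), 'grasp_force': np.float64(0.0), 'gripper_width': np.float64(0.997)}
scene {'fx': 365.1502, 'fy': 365.1502, 'cx': 319.415, 'cy': 198.2545, 'R': [[0.6598, 0.7511, 0.0224], [0.5047, -0.4208, -0.7538], [-0.5567, 0.5086, -0.6568]], 't': [-0.3868, -0.2001, 1.5592]}
tab [([288.1, 198.4, 3.5, 13.7], 0.63)]
post_face [([326.0, 210.0, 43.3, 63.6], 0.87), ([284.4, 259.2, 24.0, 26.8], 0.48)]
grip_bar [([314.6, 192.4, 5.8, 23.8], 0.62)]
tray [([323.1, 228.9, 160.0, 108.5], 0.58)]
strip [([306.9, 206.2, 110.7, 52.3], 0.97), ([328.2, 209.9, 43.6, 66.2], 0.49)]
top {'fx': 384.4408, 'fy': 384.4408, 'cx': 323.4613, 'cy': 192.0638, 'R': [[-0.0266, -0.9996, -0.0105], [-0.9989, 0.027, -0.037], [0.0373, 0.0095, -0.9993]], 't': [0.0293, 0.5445, 1.4226]}
tab [([313.4, 180.1, 25.1, 61.9], 0.33)]
post_face [([311.1, 199.5, 19.7, 18.8], 0.64)]
grip_bar [([314.9, 201.7, 9.9, 10.2], 0.39), ([377.9, 166.2, 14.7, 16.4], 0.38)]
tray [([323.1, 182.9, 135.3, 85.1], 0.75)]
strip [([321.6, 205.8, 118.4, 18.5], 0.68)]
```

View pics/top0.png

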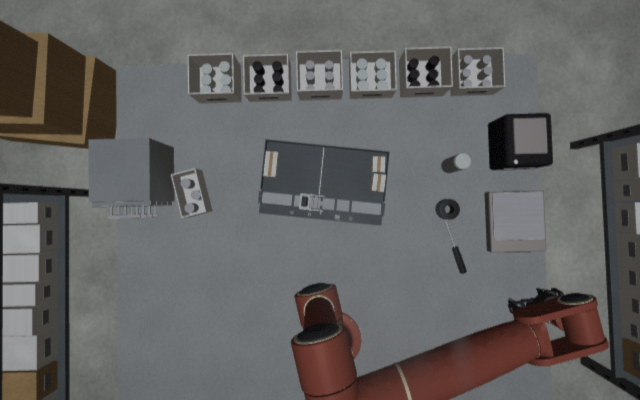

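View pics/scene0.png

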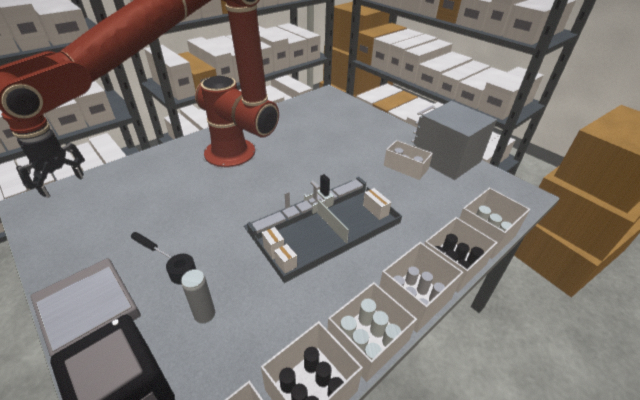

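```bash
python3 - <<'E'
import cv2,numpy as np
t=cv2.imread("pics/top0.png")[180:230,250:395]; s=cv2.imread("pics/scene0.png")[165:245,240:385]
o=lambda a,k:cv2.resize(a,(145*k,a.shape[0]*k),interpolation=cv2.INTER_CUBIC)
im=np.vstack([o(t,5),o(s,4) if 0 else cv2.copyMakeBorder(o(s,4),0,0,0,145,cv2.BORDER_CONSTANT)])
print(im.shape); cv2.imwrite("pics/crop0.png",np.clip(im*1.3,0,255).astype(np.uint8))
E
```

```text
(570, 725, 3)
```

View pics/crop0.png

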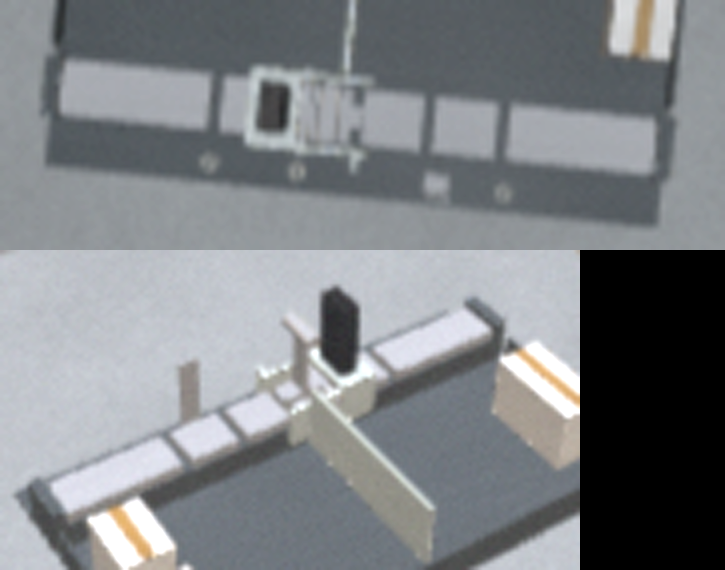

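```bash
cat > h.py <<'E'
import numpy as np
from plant import optics
from scipy.spatial.transform import Rotation as Ro
def ray(c,u,v,z):
    i=optics.camera_info(c);R=np.array(i["R"]);t=np.array(i["t"])
    d=R.T@np.array([(u-i["cx"])/i["fx"],(v-i["cy"])/i["fy"],1]);o=-R.T@t
    return o+d*(z-o[2])/d[2]
def px(c,X):
    i=optics.camera_info(c);p=np.array(i["R"])@X+np.array(i["t"])
    return np.array([i["fx"]*p[0]/p[2]+i["cx"],i["fy"]*p[1]/p[2]+i["cy"]])
def tc(u,v,z): return ray("top",250+(u+.5)/5-.5,180+(v+.5)/5-.5,z)
def sc(u,v,z): return ray("scene",240+(u+.5)/4-.5,165+(v-250+.5)/4-.5,z)
E
python3 - <<'E'
from h import *
e=[tc(*p,.04) for p in((61,61),(59,116),(657,117),(655,173))]
a=(e[0]+e[1])/2;b=(e[2]+e[3])/2;L=a-b;y=L/np.linalg.norm(L);x=np.array([y[1],-y[0],0])
m=(a+b)/2;m[2]=0
print("mid",m,"len",np.linalg.norm(L),"yaw deg",np.degrees(np.arctan2(-y[0],y[1])), "edge dirs",[np.degrees(np.arctan2(-(q[0]-r[0]),q[1]-r[1])) for q,r in((e[0],e[2]),(e[1],e[3]))])
def T(P): return np.round([(P-m)@x*1e3,(P-m)@y*1e3],1)
for n,u,v,z in(("n1",215,103,.04),("n3",428,123,.04),("n4",503,131,.04),("post",273,106,.13),("tabtop",437,183,.075),("riv1",209,162,.01),("riv2",297,172,.01),("riv4",503,190,.01),("fin",355,165,.05),("panel",350,30,.074)): print(n,T(tc(u,v,z)),np.round(tc(u,v,z),4))
print("scene")
for n,u,v,z in(("post",339,298,.13),("bar",300,328,.118),("tabtop",188,364,.075),("n3a",173,447,.04),("n3mid",204,430-5,.04),("n34?",176,450,.04)): print(n,T(sc(u,v,z)),np.round(sc(u,v,z),4))
E
```

```text
mid [0.50452671 0.02414771 0.        ] len 0.4366271622436068 yaw deg -6.9445663591315885 edge dirs [np.float64(-6.908518402198196), np.float64(-6.980647625648311)]
n1 [1.000e-01 1.044e+02] [0.5173 0.1278 0.04  ]
n3 [  0.3 -51.7] [ 0.4985 -0.0272  0.04  ]
n4 [  -0.4 -106.6] [ 0.4913 -0.0816  0.04  ]
post [ 1.2 56.5] [0.5125 0.0801 0.13  ]
tabtop [-41.8 -61.4] [ 0.4556 -0.0317  0.075 ]
riv1 [-43.8 107.3] [0.474 0.136 0.01 ]
riv2 [-45.   41.4] [0.4649 0.0706 0.01  ]
riv4 [ -43.8 -112.4] [ 0.4475 -0.0821  0.01  ]
fin [-35.   -1.8] [0.4695 0.0266 0.05  ]
panel [60.7 10.5] [0.5661 0.0272 0.074 ]
scene
post [ 2.8 58.1] [0.5143 0.0815 0.13  ]
bar [ 6.1 16.6] [0.5126 0.0399 0.118 ]
tabtop [-48.9 -60.7] [ 0.4486 -0.0302  0.075 ]
n3a [   0.3 -105.6] [ 0.4921 -0.0808  0.04  ]
n3mid [ -8.9 -70.1] [ 0.4873 -0.0443  0.04  ]
n34? [   4.8 -105.4] [ 0.4966 -0.081   0.04  ]
```

```bash
cat >> h.py <<'E'
from plant import state
m=np.array([.5045,.0241,0]);ya=np.radians(-6.94);ty=np.array([-np.sin(ya),np.cos(ya),0]);tx=np.array([np.cos(ya),np.sin(ya),0])
def cur():
    s=state();q=s["tool_rot"];return np.array(s["tool_pos"]),Ro.from_quat([q[1],q[2],q[3],q[0]]),s
def goto(x,y,z):
    p,R,s=cur();P=m+x*tx+y*ty;P[2]=z;Z=np.array([0,0,-1.])
    for sg in(1,-1):
        Y=sg*ty;G=Ro.from_matrix(np.array([np.cross(Y,Z),Y,Z]).T)
        print("sign",sg,"shift",np.round(R.inv().apply(P-p)/.8,4),"rot",np.round((R.inv()*G).as_rotvec()/1.5,4))
def rep():
    p,R,s=cur();d=p-m
    print("t",s["time"],"tray xyz mm",np.round([d@tx*1e3,d@ty*1e3,p[2]*1e3],1),"F tray",np.round([s["contact_force"]@tx,s["contact_force"]@ty,s["contact_force"][2]],1),"w",round(float(s["gripper_width"])*85,1),"grasp",round(float(s["grasp_force"]),1),"j",np.round(s["joint_pos"],2),"toolY.ty",R.apply([0,1,0])@ty)
E
python3 -c "
from h import *
goto(0,.0467,.2);rep()"
```

```text
sign 1 shift [ 0.6321 -0.6593  0.0391] rot [ 0.      0.     -1.7951]
sign -1 shift [ 0.6321 -0.6593  0.0391] rot [ 0.     -0.      0.2993]
t 0.6 tray xyz mm [-226.6 -647.9  231.3] F tray [-0.2 -0.1  0.1] w 84.8 grasp 0.0 j [-1.36  0.05  1.61  0.    1.48 -0.12] toolY.ty -0.9009074811094541
```

```bash
python3 -m inch '[{"dx":0.632,"dy":-0.659,"dz":0.039},{"dx":0.632,"dy":-0.659,"dz":0.039},{"dx":0.632,"dy":-0.659,"dz":0.039},{"dx":0.632,"dy":-0.659,"dz":0.039},{"dx":0.632,"dy":-0.659,"dz":0.039}]' 1; python3 -c "
from h import *
goto(0,.0467,.2);rep()"
```

```text
sign 1 shift [ 0.6321 -0.6593  0.0391] rot [ 0.      0.     -1.7951]
sign -1 shift [ 0.6321 -0.6593  0.0391] rot [ 0.     -0.      0.2993]
t 0.6 tray xyz mm [-226.6 -647.9  231.3] F tray [-0.2 -0.1  0.1] w 84.8 grasp 0.0 j [-1.36  0.05  1.61  0.    1.48 -0.12] toolY.ty -0.9009074811094541validation failed for argument at $[0]...
```

```bash
python3 -m inch '[{"dx":0.632,"dy":-0.659,"dz":0.039,"rx":0,"ry":0,"rz":0},{"dx":0.632,"dy":-0.659,"dz":0.039,"rx":0,"ry":0,"rz":0},{"dx":0.632,"dy":-0.659,"dz":0.039,"rx":0,"ry":0,"rz":0},{"dx":0.632,"dy":-0.659,"dz":0.039,"rx":0,"ry":0,"rz":0},{"dx":0.632,"dy":-0.659,"dz":0.039,"rx":0,"ry":0,"rz":0}]' 1; python3 -c "
from h import *
goto(0,.0467,.2);rep()"
```

```text
time: 1.1
tool_pos: [0.3073, -0.3636, 0.2207]
tool_rot: [0.0, 0.987, 0.163, 0.0]
contact_force: [1.3, -0.6, 1.7]
gripper_width: 1.001
grasp_force: 0.0
sign 1 shift [ 0.4144 -0.4324  0.0258] rot [ 5.0000e-04  4.0000e-04 -1.7956e+00]
sign -1 shift [ 0.4144 -0.4324  0.0258] rot [ 0.0003 -0.0003  0.2988]
t 1.1 tray xyz mm [-148.9 -408.7  220.7] F tray [ 1.3 -0.5  1.7] w 85.1 grasp 0.0 j [-1.03 -0.31  1.96  0.    1.49  0.22] toolY.ty -0.9012135566542199
```

```bash
python3 -m inch '[{"dx":0.414,"dy":-0.432,"dz":0.026,"rx":0,"ry":0,"rz":0.299},{"dx":0.414,"dy":-0.432,"dz":0.026,"rx":0,"ry":0,"rz":0.299},{"dx":0.414,"dy":-0.432,"dz":0.026,"rx":0,"ry":0,"rz":0.299},{"dx":0.414,"dy":-0.432,"dz":0.026,"rx":0,"ry":0,"rz":0.299},{"dx":0.414,"dy":-0.432,"dz":0.026,"rx":0,"ry":0,"rz":0.299}]' 1; python3 -c "
from h import *
goto(0,.0467,.2);rep()"
```

```text
time: 1.6
tool_pos: [0.406, -0.1536, 0.211]
tool_rot: [0.0, 0.998, -0.061, 0.001]
contact_force: [0.8, -0.4, -0.2]
gripper_width: 1.002
grasp_force: 0.0
sign 1 shift [ 0.0951 -0.2939  0.0137] rot [-1.6000e-03 -7.0000e-04  2.0936e+00]
sign -1 shift [ 0.0951 -0.2939  0.0137] rot [ 0.0004 -0.001  -0.0008]
t 1.6 tray xyz mm [ -76.3 -188.3  211. ] F tray [ 0.8 -0.3 -0.2] w 85.2 grasp 0.0 j [-0.53 -0.42  2.06  0.    1.5   1.16] toolY.ty -0.9999990712232293
```

```bash
python3 -m inch '[{"dx":0.095,"dy":-0.294,"dz":0.0137,"rx":0,"ry":0,"rz":0},{"dx":0.095,"dy":-0.294,"dz":0.0137,"rx":0,"ry":0,"rz":0},{"dx":0.095,"dy":-0.294,"dz":0.0137,"rx":0,"ry":0,"rz":0},{"dx":0.095,"dy":-0.294,"dz":0.0137,"rx":0,"ry":0,"rz":0},{"dx":0.095,"dy":-0.294,"dz":0.0137,"rx":0,"ry":0,"rz":0}]' 1;python3 -m inch '[{"dx":0,"dy":0,"dz":0,"rx":0,"ry":0,"rz":0},{"dx":0,"dy":0,"dz":0,"rx":0,"ry":0,"rz":0}]'; python3 -c "
from h import *
goto(0,.0467,.095);rep()
import cv2
f=optics.grab_frame('scene');cv2.imwrite('pics/s1.png',cv2.resize(f[120:250,240:400,::-1],None,fx=4,fy=4,interpolation=2))"
```

```text
time: 2.1
tool_pos: [0.5098, 0.0714, 0.1999]
tool_rot: [0.0, 0.998, -0.06, 0.001]
contact_force: [0.4, -0.1, -0.5]
gripper_width: 0.999
grasp_force: 0.0
time: 2.3
tool_pos: [0.5092, 0.07, 0.1995]
tool_rot: [0.0, 0.998, -0.059, -0.0]
contact_force: [-0.1, -0.5, -0.4]
gripper_width: 1.004
grasp_force: 0.0
sign 1 shift [ 0.0012 -0.0008  0.1306] rot [-7.0000e-04  5.0000e-04 -2.0925e+00]
sign -1 shift [ 0.0012 -0.0008  0.1306] rot [0.0003 0.0004 0.0019]
t 2.3 tray xyz mm [ -0.9  46.1 199.5] F tray [ 0.  -0.5 -0.4] w 85.3 grasp 0.0 j [-0.01 -0.19  1.9  -0.    1.44  1.68] toolY.ty -0.9999956813761596
```

View pics/s1.png

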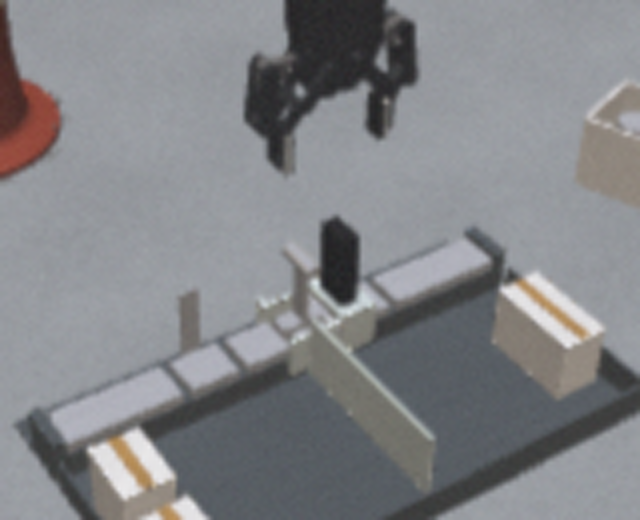

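The view shows the open fingers at (285,170) and (383,135), straddling the bar (295,255) and the black post (340,225). I'm going down.

```bash
python3 -m inch '[{"dx":0.001,"dy":-0.001,"dz":0.04,"rx":0,"ry":0,"rz":0.002},{"dx":0.001,"dy":-0.001,"dz":0.07,"rx":0,"ry":0,"rz":0.002},{"dx":0.001,"dy":-0.001,"dz":0.09,"rx":0,"ry":0,"rz":0.002},{"dx":0.001,"dy":-0.001,"dz":0.11,"rx":0,"ry":0,"rz":0.002},{"dx":0.001,"dy":-0.001,"dz":0.13,"rx":0,"ry":0,"rz":0.002}]' ;python3 -m inch '[{"dx":0,"dy":0,"dz":0,"rx":0,"ry":0,"rz":0},{"dx":0,"dy":0,"dz":0,"rx":0,"ry":0,"rz":0}]'; python3 -c "
from h import *
goto(0,.0467,.095);rep()
import cv2
f=optics.grab_frame('scene');g=optics.grab_frame('top');r=lambda a:cv2.resize(a[:,:,::-1],None,fx=5,fy=5,interpolation=2)
cv2.imwrite('pics/s2.png',np.hstack([r(f[140:240,270:350]),r(g[150:250,280:350])]))"
```

```text
time: 2.85
tool_pos: [0.5102, 0.0685, 0.0954]
tool_rot: [0.0, 0.998, -0.063, 0.0]
contact_force: [-0.5, 0.8, -0.1]
gripper_width: 1.003
grasp_force: 0.0
time: 3.05
tool_pos: [0.5102, 0.069, 0.0961]
tool_rot: [0.0, 0.998, -0.062, 0.0]
contact_force: [0.3, 0.2, -0.5]
gripper_width: 1.0
grasp_force: 0.0
sign 1 shift [-0.0003 -0.0018  0.0013] rot [-2.0000e-04 -1.0000e-04  2.0918e+00]
sign -1 shift [-0.0003 -0.0018  0.0013] rot [ 0.     -0.0001 -0.0026]
t 3.05 tray xyz mm [ 0.2 45.3 96.1] F tray [ 0.3  0.3 -0.5] w 85.0 grasp 0.0 j [-0.01 -0.09  1.99 -0.    1.24  1.69] toolY.ty -0.9999926350832975
```

View pics/s2.png

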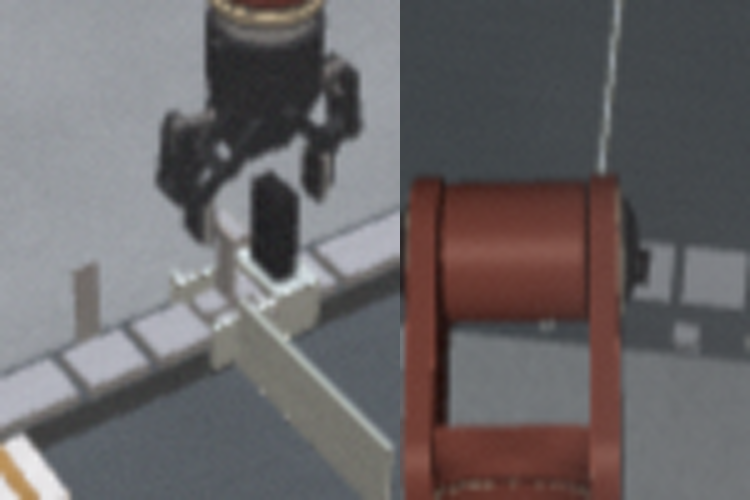

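The picture shows the left fingertip at (205,240), just left of the bar, and the right one at (318,190), beyond the post. The tips are a little high, so I lower about 11 mm and close in stages.

```bash
python3 -m inch '[{"dx":0,"dy":-0.002,"dz":0.007,"rx":0,"ry":0,"rz":-0.002},{"dx":0,"dy":-0.002,"dz":0.0135,"rx":0,"ry":0,"rz":-0.002},{"dx":0,"dy":-0.002,"dz":0.0135,"rx":0,"ry":0,"rz":-0.002}]' ;python3 -m inch '[{"dx":0,"dy":0,"dz":0,"rx":0,"ry":0,"rz":0},{"dx":0,"dy":0,"dz":0,"rx":0,"ry":0,"rz":0},{"dx":0,"dy":0,"dz":0,"rx":0,"ry":0,"rz":0},{"dx":0,"dy":0,"dz":0,"rx":0,"ry":0,"rz":0}]' 0.5; python3 -c "
from h import *
rep()"
```

```text
time: 3.45
tool_pos: [0.5097, 0.0714, 0.084]
tool_rot: [0.0, 0.998, -0.06, -0.001]
contact_force: [0.4, -0.9, -0.8]
gripper_width: 1.004
grasp_force: 0.0
time: 3.85
tool_pos: [0.5104, 0.0711, 0.085]
tool_rot: [0.0, 0.998, -0.06, 0.0]
contact_force: [0.0, -1.9, 0.9]
gripper_width: 0.747
grasp_force: 0.8
t 3.85 tray xyz mm [ 0.2 47.4 85. ] F tray [ 0.3 -1.9  0.9] w 63.5 grasp 0.8 j [-0.01 -0.07  1.99 -0.    1.22  1.69] toolY.ty -0.9999998407986119
```

```bash
python3 -m inch '[{"dx":0,"dy":0,"dz":0,"rx":0,"ry":0,"rz":0},{"dx":0,"dy":0,"dz":0,"rx":0,"ry":0,"rz":0},{"dx":0,"dy":0,"dz":0,"rx":0,"ry":0,"rz":0},{"dx":0,"dy":0,"dz":0,"rx":0,"ry":0,"rz":0}]' 0.15; python3 -m inch '[{"dx":0,"dy":0,"dz":0,"rx":0,"ry":0,"rz":0},{"dx":0,"dy":0,"dz":0,"rx":0,"ry":0,"rz":0},{"dx":0,"dy":0,"dz":0,"rx":0,"ry":0,"rz":0}]' -0.07; python3 -c "
from h import *
rep()"
```

```text
time: 4.25
tool_pos: [0.5109, 0.0712, 0.0859]
tool_rot: [0.0, 0.998, -0.06, 0.001]
contact_force: [-1.3, -2.5, 6.3]
gripper_width: 0.574
grasp_force: 6.4
time: 4.55
tool_pos: [0.5112, 0.0719, 0.0871]
tool_rot: [-0.0, 0.998, -0.06, 0.001]
contact_force: [-4.3, 3.1, 10.7]
gripper_width: 0.472
grasp_force: 18.6
t 4.55 tray xyz mm [ 0.9 48.2 87.1] F tray [-4.6  2.5 10.7] w 40.1 grasp 18.6 j [-0.   -0.07  1.99  0.    1.22  1.69] toolY.ty -0.9999991229838829
```

```bash
python3 -m inch '[{"dx":0,"dy":0,"dz":-0.003,"rx":0,"ry":0,"rz":0},{"dx":0,"dy":0,"dz":-0.003,"rx":0,"ry":0,"rz":0},{"dx":0,"dy":0.002,"dz":-0.003,"rx":0,"ry":0,"rz":0},{"dx":0,"dy":0.004,"dz":-0.003,"rx":0,"ry":0,"rz":0}]' -0.09; python3 -c "
from h import *
rep()
import cv2
f=optics.grab_frame('scene');r=lambda a:cv2.resize(a[:,:,::-1],None,fx=6,fy=6,interpolation=2)
cv2.imwrite('pics/s3.png',r(f[150:240,270:370]))"
```

```text
time: 4.95
tool_pos: [0.5106, 0.0681, 0.0875]
tool_rot: [-0.0, 0.998, -0.06, 0.001]
contact_force: [3.9, 1.4, 0.3]
gripper_width: 0.458
grasp_force: 26.9
t 4.95 tray xyz mm [ 0.7 44.4 87.5] F tray [3.7 1.8 0.3] w 38.9 grasp 26.9 j [-0.01 -0.08  1.99 -0.    1.22  1.68] toolY.ty -0.9999998041639353
```

View pics/s3.png

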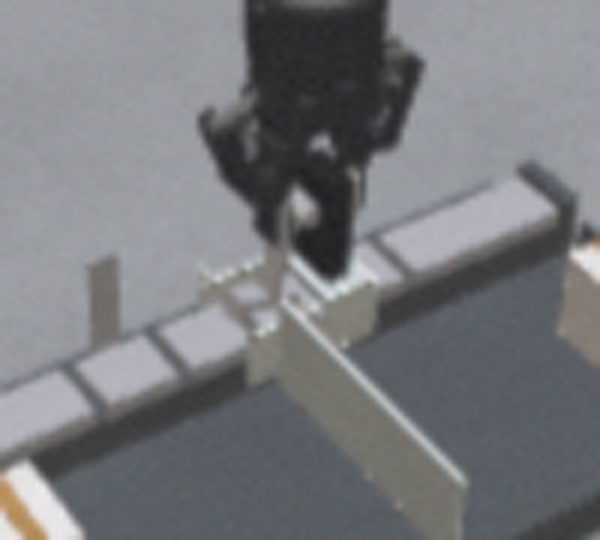

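The bar is squeezed onto the post and the divider already slid about 4 mm freely (1.8 N). The target notch gap shows at (165,345), with the tab top at (103,265). I slide to just short of it.

```bash
python3 -m inch '[{"dx":0,"dy":0.011,"dz":0,"rx":0,"ry":0,"rz":0},{"dx":0,"dy":0.022,"dz":0,"rx":0,"ry":0,"rz":0},{"dx":0,"dy":0.033,"dz":0,"rx":0,"ry":0,"rz":0},{"dx":0,"dy":0.044,"dz":0,"rx":0,"ry":0,"rz":0},{"dx":0,"dy":0.0535,"dz":0,"rx":0,"ry":0,"rz":0}]';python3 -m inch '[{"dx":0,"dy":0,"dz":0,"rx":0,"ry":0,"rz":0},{"dx":0,"dy":0,"dz":0,"rx":0,"ry":0,"rz":0}]'; python3 -c "
from h import *
rep()
import cv2
f=optics.grab_frame('scene');g=optics.grab_frame('top');r=lambda a:cv2.resize(a[:,:,::-1],None,fx=5,fy=5,interpolation=2)
cv2.imwrite('pics/s4.png',np.hstack([r(f[150:240,255:335]),r(g[170:260,315:390])]))"
```

```text
time: 5.5
tool_pos: [0.5051, 0.0249, 0.0875]
tool_rot: [-0.0, 0.998, -0.06, 0.001]
contact_force: [4.4, 1.0, 0.6]
gripper_width: 0.462
grasp_force: 27.1
time: 5.7
tool_pos: [0.505, 0.0248, 0.0876]
tool_rot: [0.001, 0.998, -0.061, 0.0]
contact_force: [4.6, -3.0, 0.9]
gripper_width: 0.457
grasp_force: 24.5
t 5.7 tray xyz mm [ 0.5  0.7 87.6] F tray [ 4.9 -2.4  0.9] w 38.8 grasp 24.5 j [-0.1  -0.1   2.01 -0.    1.23  1.6 ] toolY.ty -0.9999991510873767
```

View pics/s4.png

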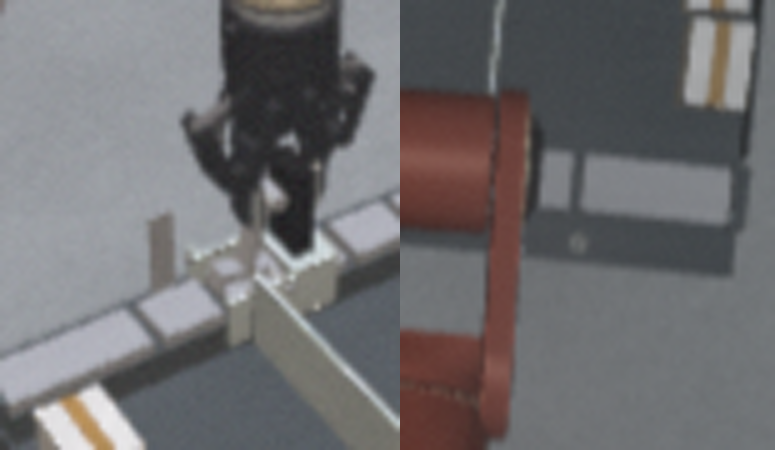

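The divider has moved with the gripper and now covers the wanted notch: carriage at (255,270), tab top at (160,220). Next I let the tooth down onto the rail and feel for the notch.

```bash
python3 -m inch '[{"dx":0,"dy":0,"dz":0,"rx":0,"ry":0,"rz":0},{"dx":0,"dy":0,"dz":0,"rx":0,"ry":0,"rz":0},{"dx":0,"dy":0,"dz":0,"rx":0,"ry":0,"rz":0}]' 0.13; python3 -c "
from h import *
rep()
f=optics.grab_frame('top')
def edge(f,a):
    for X in (.10,.14):
        for y0 in [0]:
            ys=np.arange(-.08,.04,.0005);v=[]
            for y in ys:
                P=m+X*tx+y*ty;P[2]=.074;u=px('top',P);v.append(__import__('cv2').getRectSubPix(f,(1,1),tuple(map(float,u)))[0,0].sum())
            v=np.array(v,float);v=np.clip(v-np.median(v)-60,0,None);print(a,X,(ys*v).sum()/v.sum()*1e3,v.max())
import cv2
edge(cv2.imread('pics/top0.png'),'start');edge(f,'now')"
```

```text
time: 6.1
tool_pos: [0.5034, 0.0264, 0.0862]
tool_rot: [-0.001, 0.998, -0.06, -0.002]
contact_force: [-0.7, -0.7, -0.9]
gripper_width: 0.56
grasp_force: 0.0
t 6.1 tray xyz mm [-1.4  2.2 86.2] F tray [-0.6 -0.8 -0.9] w 47.6 grasp 0.0 j [-0.1  -0.1   2.01  0.    1.23  1.59] toolY.ty -0.9999991957442937
start 0.1 9.732223903177081 90.0
start 0.14 9.767088607595015 113.0
now 0.1 -33.7987689393939 139.0
now 0.14 -33.85580304806561 118.0
```

```bash
python3 -m inch '[{"dx":0,"dy":0.001,"dz":0,"rx":0,"ry":0,"rz":0},{"dx":0,"dy":0.002,"dz":0,"rx":0,"ry":0,"rz":0},{"dx":0,"dy":0.0035,"dz":0,"rx":0,"ry":0,"rz":0},{"dx":0,"dy":0.005,"dz":0,"rx":0,"ry":0,"rz":0},{"dx":0,"dy":0.005,"dz":0,"rx":0,"ry":0,"rz":0}]'; python3 -c "
from h import *
rep()";python3 -m inch '[{"dx":0,"dy":0.001,"dz":0,"rx":0,"ry":0,"rz":0},{"dx":0,"dy":0.002,"dz":0,"rx":0,"ry":0,"rz":0},{"dx":0,"dy":0.002,"dz":0,"rx":0,"ry":0,"rz":0}]'; python3 -c "
from h import *
rep()"
```

```text
time: 6.65
tool_pos: [0.5042, 0.0232, 0.0871]
tool_rot: [-0.002, 0.998, -0.061, -0.0]
contact_force: [0.0, 6.0, -1.0]
gripper_width: 0.566
grasp_force: 3.3
t 6.65 tray xyz mm [-0.2 -1.  87.1] F tray [-0.7  6.  -1. ] w 48.1 grasp 3.3 j [-0.1  -0.1   2.02  0.    1.23  1.59] toolY.ty -0.9999933451219969
time: 6.95
tool_pos: [0.5039, 0.0207, 0.0871]
tool_rot: [-0.0, 0.998, -0.06, -0.0]
contact_force: [-1.0, 2.0, -0.5]
gripper_width: 0.566
grasp_force: 5.8
t 6.95 tray xyz mm [-0.2 -3.5 87.1] F tray [-1.2  1.9 -0.5] w 48.1 grasp 5.8 j [-0.11 -0.1   2.02  0.    1.23  1.58] toolY.ty -0.9999994097594606
```

```bash
python3 -m inch '[{"dx":0,"dy":0.001,"dz":0,"rx":0,"ry":0,"rz":0},{"dx":0,"dy":0.001,"dz":0,"rx":0,"ry":0,"rz":0}]'; cat >> h.py <<'E'
import cv2
def panel():
    f=optics.grab_frame('top');ys=np.arange(-.08,.04,.0005)
    for X in(.10,.14):
        v=[]
        for y in ys:
            P=m+X*tx+y*ty;P[2]=.074;v.append(cv2.getRectSubPix(f,(1,1),tuple(map(float,px('top',P))))[0,0].sum())
        v=np.array(v,float);v=np.clip(v-np.median(v)-60,0,None);print("tooth",(ys*v).sum()/v.sum()*1e3-12)
E
python3 -c "
from h import *
rep();panel();rep()"
```

```text
time: 7.15
tool_pos: [0.5037, 0.0194, 0.0871]
tool_rot: [-0.0, 0.998, -0.06, -0.0]
contact_force: [-0.2, 1.4, -0.8]
gripper_width: 0.567
grasp_force: 5.9
t 7.15 tray xyz mm [-0.2 -4.7 87.1] F tray [-0.4  1.4 -0.8] w 48.2 grasp 5.9 j [-0.11 -0.1   2.02  0.    1.23  1.58] toolY.ty -0.9999998737813238
tooth -49.87586685159497
tooth -51.04642857142853
t 7.2 tray xyz mm [-0.2 -4.7 87.1] F tray [-1.1  2.7 -1.1] w 48.0 grasp 5.9 j [-0.11 -0.1   2.02  0.    1.23  1.58] toolY.ty -0.9999999010913306
```

The tooth has begun to drop: the bar now presses on its finger at 6 N and the net drag is only about 2 N. I open fully.

```bash
python3 -m inch '[{"dx":0,"dy":0,"dz":0,"rx":0,"ry":0,"rz":0},{"dx":0,"dy":0,"dz":0,"rx":0,"ry":0,"rz":0},{"dx":0,"dy":0,"dz":0,"rx":0,"ry":0,"rz":0}]' 0.4; python3 -c "
from h import *
rep()"; python3 -m inch '[{"dx":0,"dy":-0.003,"dz":0,"rx":0,"ry":0,"rz":0},{"dx":0,"dy":-0.003,"dz":0,"rx":0,"ry":0,"rz":0},{"dx":0,"dy":-0.003,"dz":0,"rx":0,"ry":0,"rz":0},{"dx":0,"dy":-0.003,"dz":0,"rx":0,"ry":0,"rz":0}]' 1; python3 -c "
from h import *
rep();panel();goto(0,-.002,.25)
f=optics.grab_frame('scene');cv2.imwrite('pics/s5.png',cv2.resize(f[150:240,255:335,::-1],None,fx=7,fy=6,interpolation=2))"
```

```text
time: 7.5
tool_pos: [0.5041, 0.0188, 0.0874]
tool_rot: [0.0, 0.998, -0.06, 0.0]
contact_force: [-0.8, -1.6, -0.3]
gripper_width: 0.698
grasp_force: 0.9
t 7.5 tray xyz mm [ 0.2 -5.3 87.4] F tray [-0.6 -1.7 -0.3] w 59.4 grasp 0.9 j [-0.11 -0.1   2.02 -0.    1.23  1.58] toolY.ty -0.9999995792151417
time: 7.9
tool_pos: [0.5044, 0.0218, 0.0874]
tool_rot: [-0.0, 0.998, -0.06, 0.0]
contact_force: [-0.3, 0.5, 0.1]
gripper_width: 1.001
grasp_force: 0.0
t 7.9 tray xyz mm [ 0.2 -2.3 87.4] F tray [-0.3  0.5  0.1] w 85.1 grasp 0.0 j [-0.1  -0.1   2.01  0.    1.23  1.59] toolY.ty -0.9999998239335139
tooth -49.57568807339446
tooth -49.57203994293862
sign 1 shift [-1.000e-04 -4.000e-04 -2.033e-01] rot [ 2.000e-04 -0.000e+00 -2.094e+00]
sign -1 shift [-1.000e-04 -4.000e-04 -2.033e-01] rot [-0.     -0.0001  0.0004]
```

View pics/s5.png

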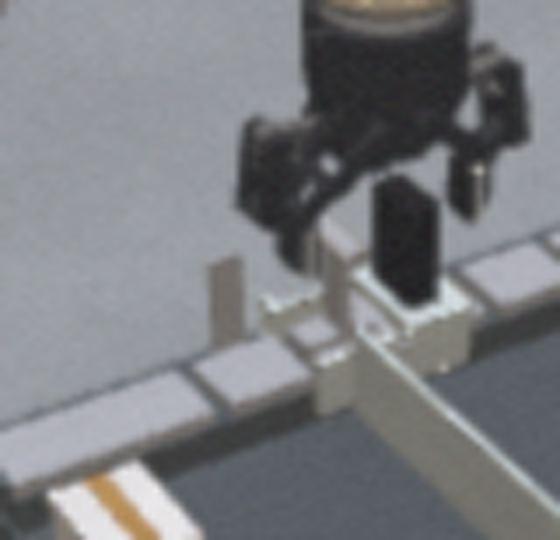

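The fingers are open, with the bar (340,240) well away from the post (405,240), as it was at the start. I retreat and check from above.

```bash
python3 -m inch '[{"dx":0,"dy":0,"dz":-0.03,"rx":0,"ry":0,"rz":0},{"dx":0,"dy":0,"dz":-0.08,"rx":0,"ry":0,"rz":0},{"dx":0,"dy":0,"dz":-0.14,"rx":0,"ry":0,"rz":0},{"dx":0,"dy":0,"dz":-0.2,"rx":0,"ry":0,"rz":0},{"dx":0,"dy":0,"dz":-0.2,"rx":0,"ry":0,"rz":0}]' ; python3 -m inch '[{"dx":-0.1,"dy":0.35,"dz":-0.03,"rx":0,"ry":0,"rz":0},{"dx":-0.1,"dy":0.35,"dz":-0.03,"rx":0,"ry":0,"rz":0},{"dx":-0.1,"dy":0.35,"dz":-0.03,"rx":0,"ry":0,"rz":0},{"dx":-0.1,"dy":0.35,"dz":-0.03,"rx":0,"ry":0,"rz":0},{"dx":-0.1,"dy":0.35,"dz":-0.03,"rx":0,"ry":0,"rz":0}]'; python3 -m inch '[{"dx":-0.05,"dy":0.06,"dz":0,"rx":0,"ry":0,"rz":0},{"dx":-0.05,"dy":0.06,"dz":0,"rx":0,"ry":0,"rz":0},{"dx":-0.05,"dy":0.06,"dz":0,"rx":0,"ry":0,"rz":0},{"dx":-0.05,"dy":0.06,"dz":0,"rx":0,"ry":0,"rz":0}]';python3 -c "
from h import *
rep();panel()
f=optics.grab_frame('scene')[:,:,::-1];g=optics.grab_frame('top')[:,:,::-1];r=lambda a:cv2.resize(a,(360,270),interpolation=2)
s0=cv2.imread('pics/scene0.png');t0=cv2.imread('pics/top0.png')
cv2.imwrite('pics/s6.png',np.vstack([np.hstack([r(s0[180:225,290:350]),r(t0[185:230,290:350])]),np.hstack([r(f[184:229,272:332]),r(g[185:230,303:363])])]))"
```

```text
time: 8.5
tool_pos: [0.5082, 0.0213, 0.2565]
tool_rot: [0.0, 0.998, -0.06, 0.008]
contact_force: [0.6, -0.2, -0.3]
gripper_width: 1.0
grasp_force: 0.0
time: 9.0
tool_pos: [0.4064, -0.2093, 0.2677]
tool_rot: [0.0, 0.998, -0.06, 0.0]
contact_force: [1.5, 0.2, -0.4]
gripper_width: 1.005
grasp_force: 0.0
time: 9.4
tool_pos: [0.3624, -0.2501, 0.2675]
tool_rot: [-0.0, 0.998, -0.06, 0.0]
contact_force: [-0.1, 0.7, -0.0]
gripper_width: 1.001
grasp_force: 0.0
t 9.4 tray xyz mm [-107.9 -289.4  267.5] F tray [-0.2  0.6 -0. ] w 85.1 grasp 0.0 j [-0.77 -0.43  1.97  0.    1.6   0.92] toolY.ty -0.9999994651808826
tooth -49.569999999999965
tooth -49.568435754189906
```

View pics/s6.png

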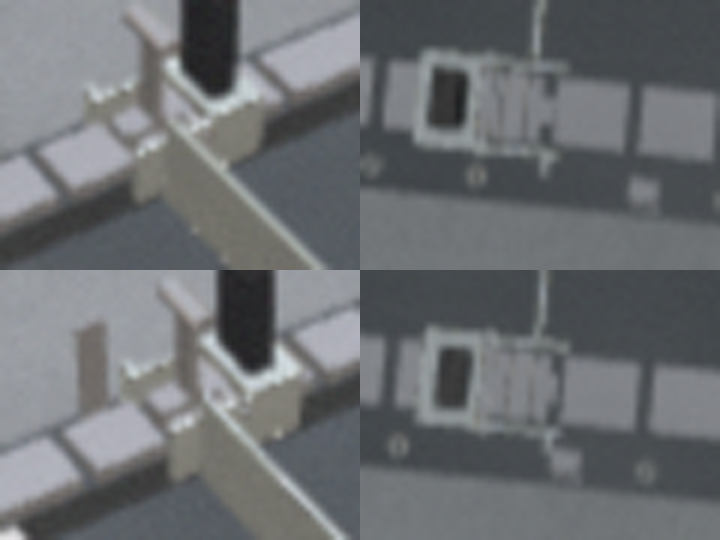

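The upper row is the start and the lower row is now. The bar-to-post gap in the scene view is as at the start: bar (130,10) to post (183,50), against (163,285) to (220,320) now. One numeric check before handing in.

```bash
python3 -c "
from h import *
f=optics.grab_frame('scene')[:,:,::-1];s0=cv2.imread('pics/scene0.png')
up=lambda a:cv2.resize(a,None,fx=10,fy=10,interpolation=2)
def pt(x,y,z):
    P=m+x*tx+y*ty;P[2]=z;return px('scene',P)
for n,(x,y,z),(w,h) in(('bar',(0,.018,.112),(12,10)),('post',(0,.057,.12),(14,16))):
    a=pt(x,y,z);e=pt(x,y-.0473,z)-a;c=np.round(a).astype(int)
    T=up(np.ascontiguousarray(s0[c[1]-h//2:c[1]+h//2,c[0]-w//2:c[0]+w//2]))
    d=np.round(e).astype(int);o=c+d;S=up(np.ascontiguousarray(f[o[1]-h//2-5:o[1]+h//2+5,o[0]-w//2-5:o[0]+w//2+5]))
    _,v,_,l=cv2.minMaxLoc(cv2.matchTemplate(S,T,cv2.TM_CCOEFF_NORMED))
    print(n,v,'meas shift',np.array(l)/10-5+d,'pred',e, 'px per mm along y',(pt(x,y+.001,z)-a))
"
```

```text
bar 0.9743003845214844 meas shift [-12.4   4.8] pred [-11.93245266   4.87877729] px per mm along y [ 0.24791989 -0.10136608]
post 0.9974819421768188 meas shift [-12.    4.7] pred [-11.65294456   4.73339224] px per mm along y [ 0.24215315 -0.09836191]
```

```bash
python3 -c "
from plant import ticket
print(ticket.job_done())"
```

```text
the job is handed in; nothing more can be done
None
```

I moved the divider to the tab's notch and handed the job in. The tooth is home (bar-to-post gap within about 0.5 mm of the start), about 11 mm from the tab along the rail, and the arm is clear. The judge's verdict was not shown.

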